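# Load a fuse into a latched fuse tray and click it home

### The job

Press the square release key on top of the white fuse unit so that its tray springs out, and lay the small knife fuse (not the big one) gently in the tray with its blades down in the copper forks. Then push the tray gently home by its front plate until the catch clicks and it stays shut on its own, never ramming it against its end stop, and leave the other things on the bench where they are.

Things in the scene. Friction and masses are not known exactly. Their poses are not given: they have to be found in the camera images.
- unit: White fuse unit fixed to the bench: housing 150 deep (x), 150 wide (y), 70 high, origin at the centre of its underside; the tray comes out of its open -x side (towards the robot). On its flat top stand the square release key at x 0, y +45 and a fixed small round pilot lamp at x -30, y -45. Tray and key have the unit's axes.
- key_top (a point): Centre of the top face of the release key, a square 26 x 26 button standing 12 above the housing's top. It is pressed straight down against a spring: the catch lets go after about 5 to 6 of travel at 4 to 6 N, and the key bottoms at 9. Hold it down for half a second while the tray gets moving. Do not load it above 25 N.
- tray (a joint): Tray slide, m: 0 latched shut, 0.080 fully out (unit's -x), negative when pushed in beyond. A spring pushes it out (4.8 N shut, 2.4 N out); released, it runs out by itself in about 1 s. To latch, push it past 0 by an unseen amount, 0 to 23 mm, different on each unit; let go after the click it springs back to 0 within 1 mm and stays, let go too early it runs out again.
- tray_front (a point): Centre of the outer face of the tray's upright front plate (132 wide, 44 high, z 6 to 50); 32 in front of the housing when shut. Push here along the unit's +x, with no more than 17 N. The push is 5 to 6 N near home, climbs to 9 to 11 N on the catch, falls back to 5 to 6 N as it clicks, and 1 to 2 mm further meets a rubber end stop, 6 N per mm: 13 N is felt only there, after the click.
- tray_seat (a point): Where the fuse's centre belongs, 58.5 behind the front plate's outer face; moves with the tray, axes as the unit. Tray floor 13 below (z 14 over the bench). At y +30 and -30 stand copper forks: two posts 4 thick (x), 8 long (y), tops 5 above this point, gap 12 in x for the blade. Tray out, 53 are clear between this point and both front plate and housing.
- fuse_center (a point): Centre (half-way up) of the small knife fuse: white ceramic block 24 (x) by 44 (y) by 26 high, at each y end a flat steel blade 6 thick (x), 15 long, 14 high, centred; 74 over the blades, 120 g. It lies on the bench with its blades level and goes into the tray the same way up, blades along the unit's y, either way round. Grasp the block across its 24.
- big_fuse_center (a point): Centre of a larger knife fuse that is to be left alone: block 42 x 66 x 44 high, 114 over the blades.
- bulb: Light bulb standing in a round lamp holder, 76 across and 140 high, to be left alone; origin at the centre of its underside.
- screwdriver: Screwdriver 200 long, lying; leave alone.
- pliers: Pliers about 180 long, lying; leave alone.
- tape_roll: Roll of tape, 66 across, 19 high; leave alone.
- lampholder: White lamp socket, a cup 40 across and 42 high; leave alone.
- wall_box: Open white wall box 100 x 75 x 45 high; leave alone.
Not all that is in view belongs to the job. Leave any purple or yellow look-alike of the part that bears fuse_center alone.

How it is judged:
By the outcome, as a careful person would: the job done as asked, in the order asked, and still so for the second after the job is handed in, with the robot touching nothing.
It also fails if it takes over 64 s, if anything falls off the work surface, if the arm or the gripper's body presses on something with over 40 N, if the wrist force passes 120 N, or if a joint passes its speed limit or range.

### The arm

A 6-joint arm with a two-finger parallel gripper is mounted at the origin on the work surface. World frame = base frame: x ahead of the robot, y to its left, z up, the work surface at z = 0. Lengths are in mm, angles in rad, forces in N, time in s.
With the tool pointing down it reaches from about 275 to 750 mm from the base axis. Payload 10.2 kg.
Tool frame: the origin (TCP) lies at the very end of the fingers, on their centre line; the grasp point (between the pads) lies 19 mm behind it (ctrl.hold_point_z is the distance from the TCP to the grasp point, in mm); z points along the fingers, y is the direction in which the jaws open and shut (so a half turn about z gives the same grasp; the last joint's range is limited). The gripper opens to 85 mm and grips with 20 to 120 N. Pads are 22 mm wide; open, the fingers measure 114 mm over their backs; the gripper's body (76 mm by 85 mm) begins 54 mm behind the grasp point. The pads swing forward as they close: fully open they stand 13 mm farther back than shut.
Start: joints at [1.028, 0.313, 1.498, -0, 1.331, -0.223], TCP at [165.061, 498.384, 231.294] pointing down, gripper open.
Joint ranges: [-2.94, 2.94], [-0.97, 2.17], [0.19, 2.56], [-1.23, 4.37], [0.02, 3.11], [-2.88, 2.88]. Speed limits (rad/s): [2.39, 2.39, 3.01, 3.14, 3.14, 3.14].

### API

Orientations are given as a unit quaternion [w, x, y, z].
In Python, from rig import readout, cams, workorder, spotter, ctrl gives the robot as it stands.
- The arm moves only by the tool step_arm, never from a script. Its argument "plan" is text: rows parted by semicolons, each of 5 numbers parted by spaces: the shift along the tool's x, y, z in cm, then the turn about the tool's z in degrees, then the opening in per cent of the stroke, from 0 (shut) to 100 (fully open). In form: x y z twist gripper; .... A call has 1 to 10 rows; each row is the pose to reach, as a shift and turn from the pose commanded when the call began, along the tool's axes at that moment; what a row does not reach only later rows make up. A row lasts 1/10 s, in which the tool goes at most 50 mm and 8.59 degrees, less where a joint would pass 70% of its speed; a pose out of reach is approached as far as the arm can. A call with a gripper value outside its range is refused whole. The fingers move at their own pace and stop on an object; "grip_force" is the grip in N (left out, the last holds). Time passes only in rows, so rows that repeat a pose let the fingers close. It gives the time, the measured TCP pose, the force and the opening at its end, in the units of the state.
- readout.sense(): the state, without advancing time (a new reading comes with each control period).
- cams.capture(name): name is "scene" or "top"; returns (picture, depth): 420x560x3 uint8, red, green, blue; 420x560 float32, mm along the optical axis (not along the pixel's ray), 0 where there is no reading.
- cams.camera_info(name): a dict with "vfov" (degrees; the focal length in pixels is half the picture's height over the tangent of half this angle, whatever the lens; pixels are square), "cx", "cy" (the principal point, pixels), "rvec" (rotation vector, rad) and "tvec" (3), from world to camera coordinates, as OpenCV has them. Camera axes: x right, y down, z forward; pixel columns grow to the right and rows downward; lengths in mm; the calibration is good to about 2 mm. A picture is of the moment at which its call begins. camera_info takes no time and is no camera call.
- workorder.finish_job(): hands the job in, once; it reports no verdict.
Trained networks look in the newest picture that a camera, given by its name, has taken for a name from the list of things; names that differ only in an ending like _2 or _b are one class to them, and where a whole thing is asked for, a point or a joint stands for the part that bears it (a point fixed in the world has none). Each returns a list of dicts, best first, with "conf" (0 to 1); they miss things now and then, are a little off and sometimes report something else, mostly with a low value. They report only what shows in the picture. A call takes as long as a camera call. They do not tell look-alikes from the thing itself.
- spotter.regions_of(camera, target): "pixels" (420x560 bool, what is visible of it) and "extent" ([centre column, centre row, width, height] in pixels, round what is visible of it).
The state is a dict: "time_s": time; "joints": joint angles; "dq": joint speeds; "tau": joint torques, N m; "eef_pos": TCP position; "ee_rot": TCP orientation; "force": force on the tool from outside, world axes, zero at the start; "wrist_torque": the same for the moment, N m; "grip_width": opening from 0.0 (shut) to 1.0 (fully open).
Only numpy, scipy, OpenCV 4.12 (cv2) and the standard library are available. Lean on these libraries where they do the work, as an engineer would, in place of code of your own. Each camera call takes 0.05 s, during which the arm holds its last target. There are 200 camera calls.

## Working session

There is one attempt and no reset: what is moved stays moved. The work goes in short steps, Python scripts to look and compute and a tool call to move; the robot and the scene stay as the last step left them, time stands still between calls to the robot, and variables do not carry over. Pictures are saved under pics/ and viewed, about 8 in all and at most 12, crops included, and the job is handed in when it is done.

Besides the shell and the picture viewer there is one more tool, called after "Emit:" as a command line: name --argument value ..., lists and objects as JSON in quotes. step_arm: Moves the arm, as the interface text tells. Its arguments: {"type":"object","properties":{"plan":{"type":"string"},"grip_force":{"type":"number"}},"required":["plan"]}

```bash
mkdir -p pics; cat > h.py <<'E'
import numpy as np,cv2
from rig import readout,cams,workorder,spotter,ctrl
def cap(n):
    p,d=cams.capture(n);i=cams.camera_info(n)
    f=210/np.tan(np.radians(i['vfov'])/2);R=cv2.Rodrigues(np.array(i['rvec'],float))[0];t=np.array(i['tvec'],float).ravel()
    v,u=np.mgrid[:420,:560];P=np.stack([(u-i['cx'])*d/f,(v-i['cy'])*d/f,d],-1)
    W=(P-t)@R; W[d==0]=np.nan
    return p,d,W
def save(p,n,box=None,s=1):
    if box: p=p[box[1]:box[3],box[0]:box[2]]
    cv2.imwrite('pics/'+n,cv2.resize(p[...,::-1],None,fx=s,fy=s,interpolation=cv2.INTER_CUBIC))
def proj(n,X):
    i=cams.camera_info(n);f=210/np.tan(np.radians(i['vfov'])/2);R=cv2.Rodrigues(np.array(i['rvec'],float))[0]
    c=R@np.array(X,float)+np.array(i['tvec'],float).ravel();return c[:2]/c[2]*f+[i['cx'],i['cy']]
E
python3 - <<'E'
from h import *
print({k:np.round(v,3) for k,v in readout.sense().items()})
for n in ['scene','top']:
    p,d,W=cap(n);save(p,n+'0.png',None,1.4 if n=='top' else 1.4)
    i=cams.camera_info(n);print(n,i)
    for t in ['unit','key_top','tray_front','fuse_center','big_fuse_center']:
        for r in spotter.regions_of(n,t):
            w=W[r['pixels']];w=w[~np.isnan(w[:,0])]
            print(n,t,round(r['conf'],2),np.round(r['extent']),np.round(np.median(w,0)),np.round(np.percentile(w,98,axis=0)),len(w))
E
```

```text
{'time_s': np.float64(0.0), 'joints': array([ 1.028,  0.313,  1.498, -0.   ,  1.331, -0.223]), 'dq': array([ 0.001,  0.002,  0.001, -0.001,  0.001,  0.   ]), 'tau': array([ 0.0000e+00, -4.1226e+01, -2.5974e+01, -0.0000e+00,  4.0000e-03,
        0.0000e+00]), 'eef_pos': array([164.909, 498.15 , 230.732]), 'ee_rot': array([-0.   ,  0.159,  0.987, -0.001]), 'force': array([ 0.896,  0.851, -0.692]), 'wrist_torque': array([ 0.02 , -0.029,  0.011]), 'grip_width': np.float64(0.998)}
scene {'vfov': 48.63513186757571, 'cx': 280.47170185274734, 'cy': 204.15926926682775, 'rvec': array([ 2.34879612,  1.12062569, -0.33014627]), 'tvec': array([-347.3202529 , -307.16261833, 1524.80198942])}
scene unit 0.95 [316. 244.  90.  81.] [679.   8.  69.] [751.  89.  80.] 4241
scene key_top 0.65 [316. 244.  84.  82.] [679.   7.  69.] [751.  88.  80.] 4228
scene key_top 0.47 [330. 229.  17.  12.] [678.  60.  81.] [690.  75.  85.] 131
scene tray_front 0.7 [294. 218.  42.  32.] [570.  28.  36.] [602.  91.  70.] 420
scene fuse_center 0.81 [173. 241.  20.  17.] [ 417. -266.   22.] [ 446. -248.   29.] 263
scene fus
[... 442 characters left out ...]
 array([ 2.14165565, -2.12764776,  0.14449858]), 'tvec': array([  21.8674807 ,  532.16942517, 1356.02110877])}
top unit 0.66 [274. 179.  50.  58.] [654.  23.  70.] [745.  94.  81.] 2583
top tray_front 0.86 [271. 203.  40.  17.] [587.  26.  16.] [607.  86.  54.] 444
top fuse_center 0.69 [354. 227.  15.  19.] [ 506. -242.   25.] [ 526. -218.   31.] 135
top fuse_center 0.5 [388. 240.  14.  16.] [ 467. -349.   24.] [ 490. -329.   32.] 145
top fuse_center 0.47 [359. 255.   9.  14.] [ 411. -257.   25.] [ 436. -245.   32.] 131
top big_fuse_center 0.83 [369. 163.  32.  20.] [ 719. -294.   41.] [ 751. -250.   50.] 424
top big_fuse_center 0.6 [138. 233.  45.  33.] [487. 469.  12.] [531. 549.  18.] 362
```

View pics/scene0.png

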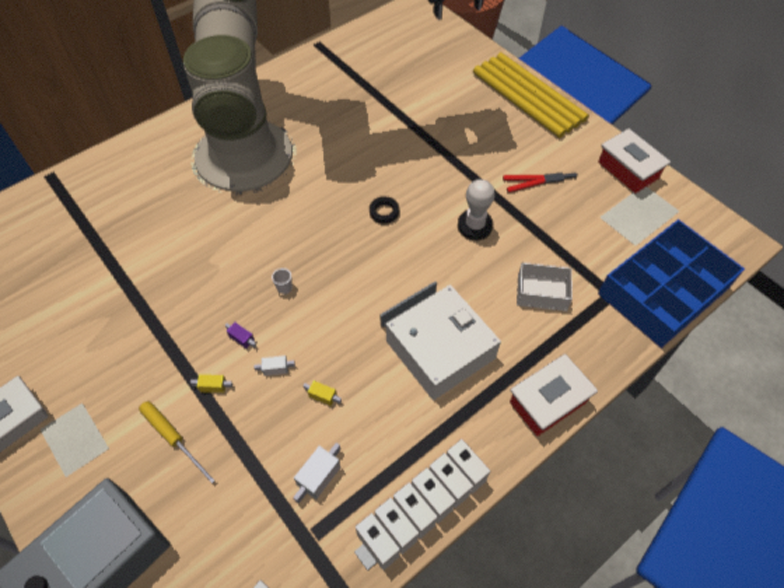

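View pics/top0.png

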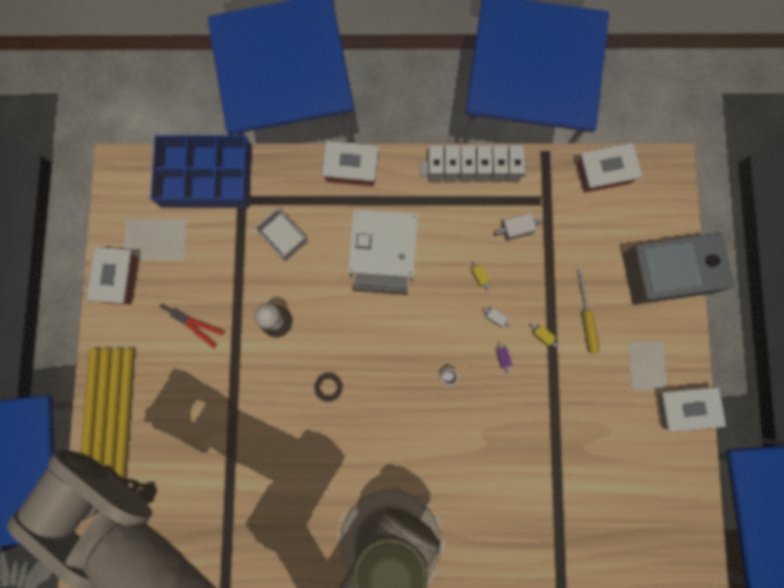

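The only white small fuse is at scene px (196,261) / top px (354,227). The look-alikes are purple at scene (171,239) and yellow at (151,273) and (230,281), and the big white fuse is at (227,337). Next I'll measure the poses and check the choice in a crop.

```bash
cat >> h.py <<'E'
def rect(W,c,r,z0,z1):
    w=W.reshape(-1,3);m=(np.hypot(w[:,0]-c[0],w[:,1]-c[1])<r)&(w[:,2]>z0)&(w[:,2]<z1);w=w[m]
    R=cv2.minAreaRect(w[:,:2].astype(np.float32));return len(w),np.round(R[0],1),np.round(R[1],1),round(R[2],1),np.round(np.mean(w,0),1)
E
python3 - <<'E'
from h import *
for n in ['scene','top']:
    p,d,W=cap(n)
    print(n,'unit',rect(W,(675,18),130,63,75))
    print('key',rect(W,(678,62),35,77,90))
    print('lamp',rect(W,(648,-27),35,75,90))
    print('front',rect(W,(572,20),90,43,55))
    print('fuse',rect(W,(510,-247),60,19,35),rect(W,(510,-247),60,9,35))
    for t in ['fuse_center']:
      for r in spotter.regions_of(n,t):
        m=r['pixels']; w=W[m]; w=w[~np.isnan(w[:,0])]
        if np.hypot(*(np.median(w,0)[:2]-[510,-247]))<30:
            R=cv2.minAreaRect(w[:,:2].astype(np.float32));print('fnet',R,np.mean(w,0))
    for z in (0,): pass
    if n=='scene': save(p,'c1.png',(180,200,380,310),4)
E
```

```text
scene unit (2960, array([673.4,  18.1]), array([152. , 152.8]), 85.9, array([676.8,  13.9,  69.6]))
key (101, array([677.6,  61.9]), array([27.7, 28.9]), 89.6, array([677.4,  62.3,  81.4]))
lamp (18, array([635.5, -21.5]), array([10.5, 28.5]), 56.1, array([641.5, -25.5,  79.5]))
front (136, array([573.6,  10.3]), array([ 54. , 152.9]), 18.8, array([573.4,  15.3,  48.7]))
fuse (176, array([ 508.8, -248.9]), array([70.1, 26.8]), 58.9, array([ 509.7, -249. ,   24.9])) (243, array([ 508.7, -249. ]), array([72.8, 26.8]), 58.9, array([ 511. , -249.6,   22. ]))
fnet ((510.3887023925781, -249.1845703125), (72.5214614868164, 30.173686981201172), 67.58934783935547) [ 512.48148224 -249.71380703   18.63247004]
top unit (1875, array([673.7,  23.1]), array([150.2, 152.6]), 86.2, array([672.2,  21.5,  70.4]))
key (68, array([669.8,  69.7]), array([30., 39.]), 87.2, array([675.9,  67.6,  82.7]))
lamp (28, array([642.5, -21.1]), array([55.8, 48.3]), 0.1, array([645.4, -22.7,  78. ]))
front (75, array([582.3,  28.4]), array([147.3,  34.1]), 85.9, array([569.9,  30.3,  49.3]))
fuse (126, array([ 507.8, -243.9]), array([72.7, 25.3]), 57.0, array([ 507.7, -243.8,   25.9])) (145, array([ 511.9, -240.2]), array([80.4, 37.6]), 39.8, array([ 507.8, -242.8,   24.4]))
fnet ((512.1229248046875, -244.87765502929688), (66.21356201171875, 34.453330993652344), 58.62623977661133) [ 508.34918954 -243.59785259   20.132868  ]
```

View pics/c1.png

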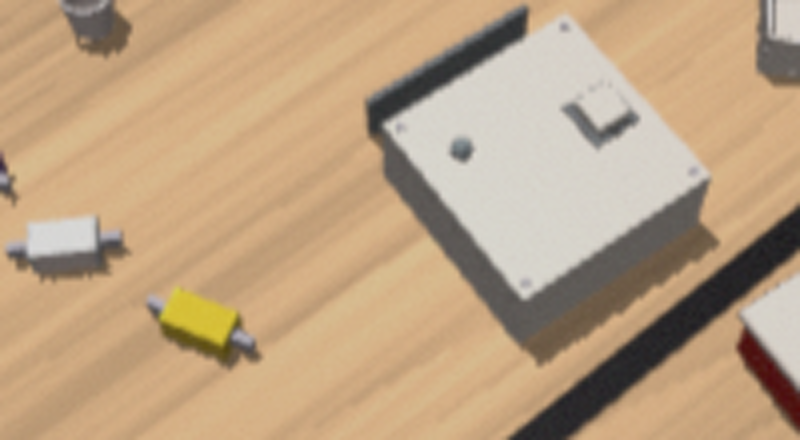

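The crop confirms the white small fuse at scene px (196,261). The unit is at about (673.5, 20) with yaw -4°, and the key at about (677, 65). The fuse is at about (508.5, -246.5) with its long axis at 58°. First I'll go high above the key.

```bash
cat >> h.py <<'E'
from scipy.spatial.transform import Rotation as Ro
def rel(X,head):
    s=readout.sense();q=s['ee_rot'];M=Ro.from_quat([q[1],q[2],q[3],q[0]]).as_matrix()
    h=np.degrees(np.arctan2(M[1,1],M[0,1]));tw=(h-head+90)%180-90
    print('t',round(float(s['time_s']),2),'pos',np.round(s['eef_pos'],1),'h',round(h,1),'F',np.round(s['force'],1),'grip',round(float(s['grip_width']),3),'z axis',np.round(M[:,2],3),'REL cm',np.round((M.T@(np.array(X)-s['eef_pos']))/10,2),'tw',round(tw,1))
E
python3 -c "
from h import *
rel([677,65,231],-4);rel([677,65,100],-4)"
```

```text
t 0.8 pos [165.1 498.4 231.3] h 71.7 F [-0.4  0.1 -0. ] grip 1.006 z axis [ 0. -0. -1.] REL cm [-6.222e+01 -2.505e+01  3.000e-02] tw 75.7
t 0.8 pos [165.1 498.4 231.3] h 71.7 F [-0.4  0.1 -0. ] grip 1.006 z axis [ 0. -0. -1.] REL cm [-62.22 -25.05  13.13] tw 75.7
```

Emit:
step_arm --plan "-62.2 -25 0 75.7 0;-62.2 -25 0 75.7 0;-62.2 -25 0 75.7 0;-62.2 -25 0 75.7 0;-62.2 -25 0 75.7 0;-62.2 -25 0 75.7 0;-62.2 -25 0 75.7 0;-62.2 -25 0 75.7 0;-62.2 -25 0 75.7 0;-62.2 -25 0 75.7 0"

```text
time_s: 1.8
eef_pos: [548.2, 173.8, 231.4]
ee_rot: [0.0, 0.733, 0.68, 0.0]
force: [0.2, 1.5, -0.2]
grip_width: -0.0
```

```bash
python3 -c "
from h import *
rel([677,65,100],-4)"
```

```text
t 1.8 pos [548.2 173.8 231.4] h -4.2 F [ 0.2  1.5 -0.2] grip -0.0 z axis [ 0.  0. -1.] REL cm [-9.91 13.64 13.14] tw -0.2
```

Emit:
step_arm --plan "-9.9 13.6 4 0 0;-9.9 13.6 6 0 0;-9.9 13.6 10 0 0;-9.9 13.6 13 0 0;-9.9 13.6 13 0 0;-9.9 13.6 13 0 0;-9.9 13.6 13 0 0;-9.9 13.6 13 0 0"

```text
time_s: 2.6
eef_pos: [676.0, 68.0, 103.7]
ee_rot: [0.001, 0.731, 0.682, 0.001]
force: [0.2, -0.1, 0.8]
grip_width: 0.002
```

```bash
python3 - <<'E'
from h import *
rel([677,65,100],-4)
X=readout.sense()['eef_pos']
for n in ['scene','top']:
    p,d,W=cap(n);print(n,proj(n,X),proj(n,[677,65,82]))
    w=W.reshape(-1,3);m=(abs(w[:,0]-X[0])<45)&(abs(w[:,1]-X[1])<45)&(w[:,2]>95)&(w[:,2]<150)
    w=w[m];print(len(w),w.min(0).round(1),w.max(0).round(1),w.mean(0).round(1))
    u,v=map(int,proj(n,X)); 
    if n=='scene': save(p,'c2.png',(u-50,v-50,u+50,v+50),6)
E
```

```text
t 2.6 pos [676.   68.  103.7] h -4.0 F [ 0.2 -0.1  0.8] grip 0.002 z axis [ 0.003 -0.    -1.   ] REL cm [-0.29  0.12  0.37] tw 0.0
scene [332.284655   220.58292657] [330.89242757 225.82480886]
68 [661.3  53.8 105.1] [688.9  68.2 149.9] [677.3  57.5 127.1]
top [258.50627438 170.0135147 ] [259.75756926 171.47719982]Traceback (most recent call last):
  File "<stdin>", line 7, in <module>
    return umr_minimum(a, axis, None, out, keepdims, initial, where)
ValueError: zero-size array to reduction operation minimum which has no identity
```

View pics/c2.png

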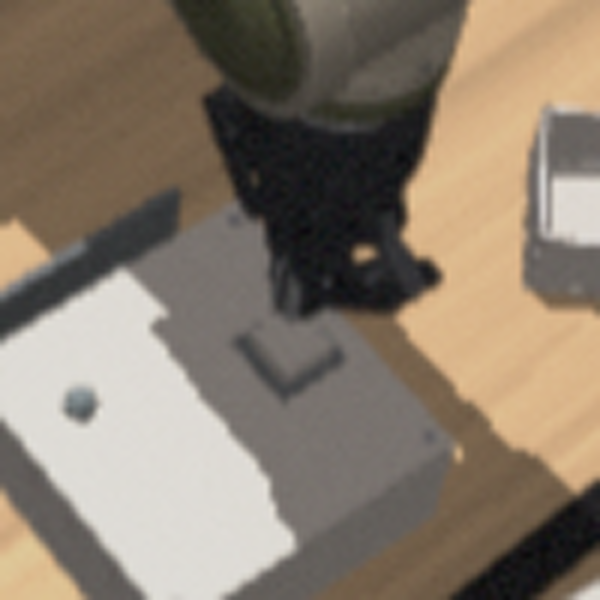

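The fingertip sits over the key, at crop (300,310) with the key at (290,345). Scene and top are biased in y by about -2.5 and +2.5 mm, so their mean stands. Pressing now.

Emit:
step_arm --plan "0 0 1 0 0;0 0 1.7 0 0;0 0 2 0 0;0 0 2.2 0 0;0 0 2.4 0 0;0 0 2.6 0 0;0 0 2.6 0 0;0 0 2.6 0 0;0 0 2.6 0 0"

```text
time_s: 3.6
eef_pos: [675.7, 67.3, 75.5]
ee_rot: [0.0, 0.731, 0.682, 0.0]
force: [-1.7, 0.8, 4.3]
grip_width: 0.001
```

Emit:
step_arm --plan "0 0 0 0 0;0 0 0 0 0;0 0 0 0 0;0 0 0 0 0"

```text
time_s: 4.0
eef_pos: [675.6, 67.3, 75.4]
ee_rot: [0.0, 0.731, 0.682, 0.0]
force: [-1.6, 1.1, 3.8]
grip_width: -0.001
```

```bash
python3 - <<'E'
from h import *
rel([677,65,200],-4)
for n in ['scene','top']:
    p,d,W=cap(n)
    for z in (42,): print(n,'front',rect(W,(497,30),90,43,55))
E
```

```text
t 4.0 pos [675.6  67.3  75.4] h -4.0 F [-1.6  1.1  3.8] grip -0.001 z axis [ 0.  0. -1.] REL cm [ -0.22   0.15 -12.46] tw -0.0
scene front (125, array([490. ,  29.7]), array([131.9,   8.5]), 85.0, array([490.3,  28.3,  48.5]))
top front (40, array([487.4,   6.9]), array([74.8,  5.6]), 85.6, array([487.5,   8.9,  49.3]))
```

The tray is out, with its front plate at x≈488. On to the fuse.

```bash
python3 -c "
from h import *
rel([508.5,-246.5,130],-32)"
```

```text
t 4.1 pos [675.7  67.3  75.3] h -4.0 F [-1.3  1.   4.7] grip 0.001 z axis [ 0.  0. -1.] REL cm [-32.47 -14.47  -5.47] tw 28.0
```

Emit:
step_arm --plan "0 0 -4 0 0;0 0 -6 0 0;-32.5 -14.5 -6 28 60;-32.5 -14.5 -6 28 60;-32.5 -14.5 -6 28 60;-32.5 -14.5 -6 28 60;-32.5 -14.5 -6 28 60;-32.5 -14.5 -6 28 60;-32.5 -14.5 -6 28 60;-32.5 -14.5 -6 28 60"

```text
time_s: 5.1
eef_pos: [505.7, -251.3, 134.9]
ee_rot: [0.0, 0.876, 0.482, -0.001]
force: [0.5, -0.2, -0.3]
grip_width: 0.598
```

Emit:
step_arm --plan "0 0 0 0 60;0 0 0 0 60;0 0 0 0 60"

```text
time_s: 5.4
eef_pos: [508.7, -245.6, 135.1]
ee_rot: [-0.0, 0.874, 0.485, -0.0]
force: [-0.2, -0.2, 0.3]
grip_width: 0.604
```

```bash
python3 - <<'E'
from h import *
rel([508.5,-246.5,60],-32)
p,d,W=cap('scene')
for n in ['scene','top']:
    if n=='top': p,d,W=cap(n)
    print(n,'front',rect(W,(492,25),80,43,55),'fork',rect(W,(545,30),50,25,38))
    m=(np.hypot(W[...,0]-545,W[...,1]-30)<50)&(W[...,2]>25)&(W[...,2]<40)
    print(np.round(W[m][::max(1,m.sum()//25)]).tolist())
    print('fuse',rect(W,(508,-247),50,12,32))
    if n=='scene':
        a=p[170:250,240:340];u,v=map(int,proj(n,[508.5,-246.5,40]));b=p[v-40:v+40,u-50:u+50]
        save(np.vstack([a,b]),'c3.png',None,3.7 if 0 else 3.7)
        print(proj(n,readout.sense()['eef_pos'])-[u-50,v-40],proj(n,[508.5,-246.5,26])-[u-50,v-40])
E
```

```text
t 5.4 pos [ 508.7 -245.6  135.1] h -31.9 F [-0.2 -0.2  0.3] grip 0.604 z axis [-0.  0. -1.] REL cm [-0.09  0.03  7.51] tw 0.1
scene front (119, array([490.2,  30.5]), array([130.8,  10.9]), 85.5, array([490.5,  28.8,  48.7])) fork (31, array([546.9,  25.5]), array([68. , 21.9]), 88.3, array([547.2,  22.7,  30.3]))
[[537.0, 57.0, 30.0], [539.0, 59.0, 30.0], [543.0, 59.0, 35.0], [542.0, 53.0, 34.0], [540.0, 54.0, 26.0], [554.0, 53.0, 33.0], [554.0, 57.0, 30.0], [556.0, 59.0, 30.0], [555.0, 53.0, 30.0], [556.0, 56.0, 28.0], [557.0, 59.0, 27.0], [556.0, 52.0, 27.0], [559.0, 53.0, 29.0], [559.0, 57.0, 25.0], [535.0, -2.0, 35.0], [536.0, 1.0, 33.0], [535.0, -6.0, 34.0], [537.0, -4.0, 34.0], [537.0, -1.0, 31.0], [535.0, -6.0, 29.0], [536.0, -3.0, 27.0], [536.0, -7.0, 26.0], [550.0, -0.0, 31.0], [551.0, -8.0, 35.0], [551.0, -5.0, 31.0], [554.0, -3.0, 33.0], [551.0, -8.0, 30.0], [554.0, -7.0, 32.0], [555.0, -4.0, 31.0], [552.0, -9.0, 26.0], [553.0, -6.0, 25.0]]
fuse (220, array([ 508.4, -248.1]), array([72. , 27.7]), 58.2, array([ 510.4, -249.9,   23.2]))
[44.4621572  22.90610251] [51.00243199 43.40095409]
top front (70, array([489.2,  34.3]), array([129.5,   5.6]), 86.5, array([489.3,  36.8,  50.5])) fork (21, array([545.2,  32.1]), array([67.3, 20.5]), 86.6, array([544. ,  34. ,  31.3]))
[[557.0, 65.0, 29.0], [557.0, 62.0, 28.0], [556.0, 58.0, 34.0], [554.0, 65.0, 30.0], [554.0, 62.0, 27.0], [553.0, 58.0, 35.0], [554.0, 2.0, 31.0], [551.0, 2.0, 27.0], [549.0, -1.0, 38.0], [540.0, 65.0, 31.0], [539.0, 61.0, 36.0], [539.0, 58.0, 37.0], [537.0, 65.0, 27.0], [537.0, 58.0, 31.0], [537.0, 6.0, 29.0], [537.0, 2.0, 31.0], [537.0, -1.0, 29.0], [534.0, 19.0, 27.0], [534.0, 6.0, 32.0], [533.0, 2.0, 35.0], [533.0, -1.0, 34.0]]
fuse (0, array([0., 0.]), array([0., 0.]), 0.0, array([nan, nan, nan]))
  return _methods._mean(a, axis=axis, dtype=dtype,
  ret = um.true_divide(
```

View pics/c3.png

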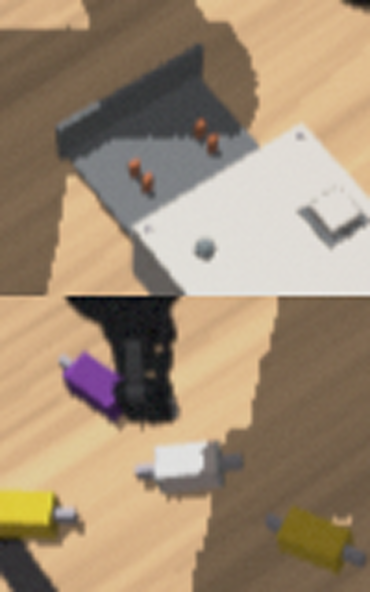

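The crop shows the tray open with two fork pairs (copper at upper crop ~(205,135) and (140,175)), and the gripper above the white fuse (lower crop ~(185,468)). The seat comes out at (545.5, 29) from both cameras and from the geometry. Descending to grasp.

Emit:
step_arm --plan "0 0 4 0 60;0 0 8 0 60;0 0 11 0 60;0 0 12.3 0 60;0 0 12.9 0 60;0 0 13.1 0 60;0 0 13.1 0 60;0 0 13.1 0 60"

```text
time_s: 6.3
eef_pos: [508.7, -247.2, 5.5]
ee_rot: [0.001, 0.875, 0.485, 0.0]
force: [-0.4, -0.2, 0.4]
grip_width: 0.599
```

Emit:
step_arm --plan "0 0 0 0 40;0 0 0 0 20;0 0 0 0 10;0 0 0 0 10;0 0 0 0 10;0 0 0 0 10" --grip_force 30

```text
time_s: 6.9
eef_pos: [508.5, -247.1, 5.0]
ee_rot: [0.001, 0.875, 0.485, 0.0]
force: [-0.1, -0.3, 6.0]
grip_width: 0.273
```

```bash
python3 -c "
from h import *
rel([545.5,29,120],-4)"
```

```text
t 6.9 pos [ 508.5 -247.1    5. ] h -32.0 F [-0.1 -0.3  6. ] grip 0.273 z axis [ 0.001 -0.001 -1.   ] REL cm [ 25.37 -11.49 -11.52] tw -28.0
```

Emit:
step_arm --plan "0 0 -2 0 10;0 0 -6 0 10;0 0 -11.5 0 10;25.4 -11.5 -11.5 -28 10;25.4 -11.5 -11.5 -28 10;25.4 -11.5 -11.5 -28 10;25.4 -11.5 -11.5 -28 10;25.4 -11.5 -11.5 -28 10;25.4 -11.5 -11.5 -28 10;25.4 -11.5 -11.5 -28 10"

```text
time_s: 7.9
eef_pos: [545.1, 33.0, 119.1]
ee_rot: [-0.0, 0.73, 0.683, 0.0]
force: [-1.1, 0.1, -1.4]
grip_width: 0.272
```

Emit:
step_arm --plan "0 0 0 0 10;0 0 0 0 10;0 0 0 0 10;0 0 0 0 10;0 0 0 0 10"

```text
time_s: 8.4
eef_pos: [545.3, 29.0, 119.3]
ee_rot: [-0.0, 0.732, 0.682, -0.0]
force: [0.1, -0.4, -1.2]
grip_width: 0.276
```

```bash
python3 - <<'E'
from h import *
rel([545.5,29,70],-4)
X=readout.sense()['eef_pos']
for n in ['scene','top']:
    p,d,W=cap(n)
    u,v=map(int,proj(n,X))
    print(n,proj(n,X)-[u-45,v-45])
    w=W[(abs(W[...,0]-X[0])<60)&(abs(W[...,1]-X[1])<60)&(W[...,2]>100)&(W[...,2]<150)]
    (save(p,'c4.png',(u-45,v-45,u+45,v+45),6) if n=='scene' else 0)
    # white pixels = fuse
    m=(abs(W[...,0]-X[0])<60)&(abs(W[...,1]-X[1])<60)&(W[...,2]>100)&(W[...,2]<160)&(p.min(-1)>60)&(p.max(-1).astype(int)-p.min(-1)<25)
    if m.sum()>5: print(m.sum(),W[m].min(0).round(1),W[m].max(0).round(1),W[m].mean(0).round(1),cv2.minAreaRect(W[m][:,:2].astype(np.float32)))
E
```

```text
t 8.4 pos [545.3  29.  119.3] h -4.1 F [ 0.1 -0.4 -1.2] grip 0.276 z axis [-0. -0. -1.] REL cm [0.   0.02 4.93] tw -0.1
scene [45.62466634 45.96519941]
157 [517.7  -9.9 113.1] [561.7  28.6 151.1] [544.6  10.3 134.5] ((536.6647338867188, 13.71228313446045), (33.4349479675293, 41.43839645385742), 55.80034637451172)
top [45.38150054 45.92107589]
```

View pics/c4.png

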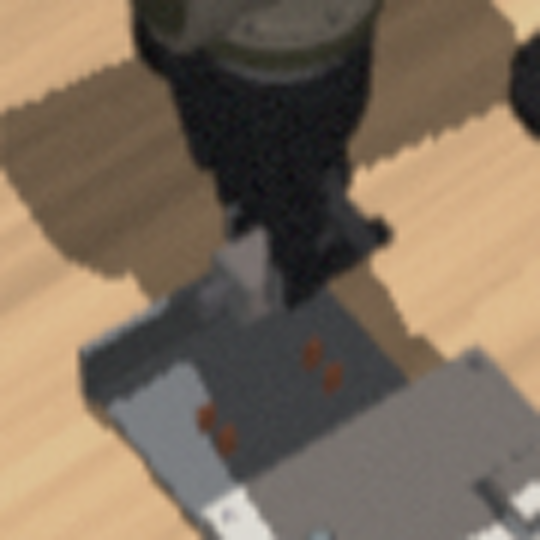

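The fuse is held with its blade end at crop (190,310), roughly above the forks. I'll lower it slowly and watch the force.

Emit:
step_arm --plan "0 0 3 0 10;0 0 6 0 10;0 0 7.6 0 10;0 0 8.3 0 10;0 0 8.7 0 10;0 0 9 0 10;0 0 9.3 0 10;0 0 9.3 0 10"

```text
time_s: 9.3
eef_pos: [545.5, 29.5, 26.5]
ee_rot: [0.0, 0.731, 0.682, 0.0]
force: [-0.0, -0.8, -0.7]
grip_width: 0.27
```

```bash
python3 - <<'E'
from h import *
rel([545.5,29,20],-4)
p,d,W=cap('scene')
save(p,'c5.png',(245,165,335,245),7)
E
```

```text
t 9.3 pos [545.5  29.5  26.5] h -4.0 F [-0.  -0.8 -0.7] grip 0.27 z axis [ 0. -0. -1.] REL cm [-0.05  0.01  0.65] tw -0.0
```

View pics/c5.png

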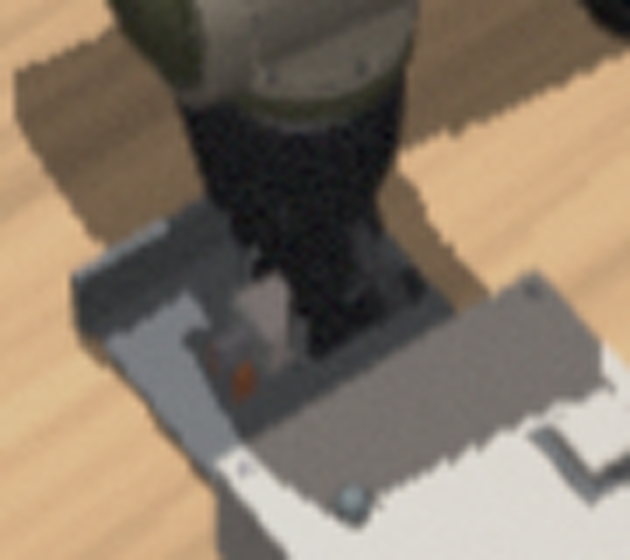

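The blade is between the posts, at crop (207,350) and (243,380), with no contact force. Lowering the last few mm.

Emit:
step_arm --plan "0 0 0.2 0 10;0 0 0.4 0 10;0 0 0.55 0 10;0 0 0.62 0 10;0 0 0.68 0 10;0 0 0.68 0 10;0 0 0.68 0 10"

```text
time_s: 10.05
eef_pos: [545.3, 29.5, 19.5]
ee_rot: [0.0, 0.731, 0.682, 0.0]
force: [0.0, -0.3, -1.2]
grip_width: 0.277
```

Emit:
step_arm --plan "0 0 0.04 0 10;0 0 0.08 0 10;0 0 0.08 0 10;0 0 0.08 0 10"

```text
time_s: 10.45
eef_pos: [545.4, 29.5, 19.0]
ee_rot: [0.0, 0.731, 0.682, 0.0]
force: [-2.8, 1.0, 4.4]
grip_width: 0.271
```

Touching down at about 5 N. Releasing gently.

Emit:
step_arm --plan "0 0 0 0 32;0 0 0 0 38;0 0 0 0 45;0 0 0 0 45;0 0 0 0 45;0 0 -2 0 45;0 0 -5 0 45;0 0 -9 0 45;0 0 -13 0 45;0 0 -13 0 45"

```text
time_s: 11.45
eef_pos: [547.6, 29.2, 153.9]
ee_rot: [0.004, 0.731, 0.682, 0.003]
force: [0.7, 0.7, -0.7]
grip_width: 0.451
```

```bash
python3 - <<'E'
from h import *
rel([435,37,132],-4)
p,d,W=cap('scene')
print(rect(W,(545,29),45,36,46))
save(p,'c6.png',(245,165,335,245),7)
E
```

```text
t 11.45 pos [547.6  29.2 153.9] h -4.0 F [ 0.7  0.7 -0.7] grip 0.451 z axis [ 0.01  -0.002 -1.   ] REL cm [-1.000e-02 -1.131e+01  2.080e+00] tw -0.0
(127, array([543.5,  22.3]), array([58.2, 25.9]), 88.7, array([544.4,  27.2,  39.7]))
```

View pics/c6.png

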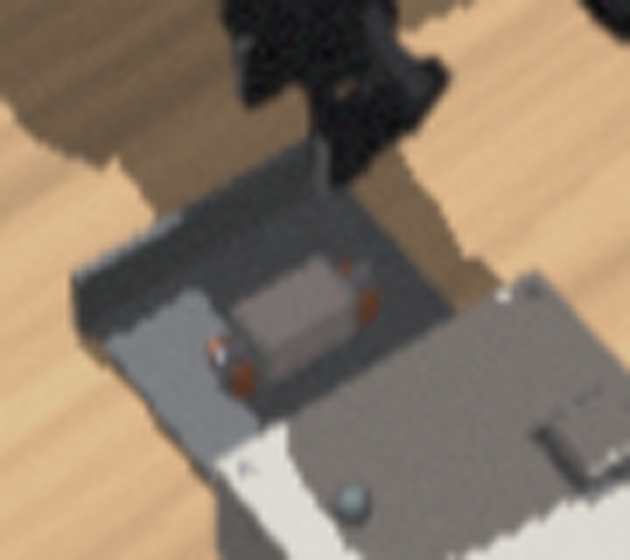

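The fuse sits in the forks: block at crop (295,310), both blades between the posts, top at z≈40 as expected. Now I'll close the fingers and go in front of the plate.

Emit:
step_arm --plan "0 -4 0 0 0;0 -8 0 0 0;0 -10 0 0 0;0 -10 0 0 0;0 -10 4 0 0;0 -10 8 0 0;0 -10 11 0 0;0 -10 13.2 0 0;0 -10 13.2 0 0;0 -10 13.2 0 0"

```text
time_s: 12.5
eef_pos: [446.0, 36.5, 16.7]
ee_rot: [-0.0, 0.732, 0.682, -0.0]
force: [0.1, 0.3, 0.1]
grip_width: 0.002
```

```bash
python3 -c "
from h import *
rel([472,33.5,17],-4)"
```

```text
t 12.5 pos [446.   36.5  16.7] h -4.0 F [0.1 0.3 0.1] grip 0.002 z axis [-0.001  0.    -1.   ] REL cm [-0.11  2.62 -0.03] tw -0.0
```

Emit:
step_arm --plan "0 0.6 0 0 0;0 1.2 0 0 0;0 1.6 0 0 0;0 1.9 0 0 0;0 2.1 0 0 0;0 2.3 0 0 0;0 2.5 0 0 0;0 2.7 0 0 0;0 2.9 0 0 0;0 3.1 0 0 0"

```text
time_s: 13.5
eef_pos: [476.2, 34.4, 16.6]
ee_rot: [-0.0, 0.731, 0.682, -0.0]
force: [-2.4, 0.5, 2.5]
grip_width: -0.004
```

Emit:
step_arm --plan "0 0.3 0 0 0;0 0.6 0 0 0;0 1 0 0 0;0 1.4 0 0 0;0 1.8 0 0 0;0 2.2 0 0 0;0 2.6 0 0 0;0 3 0 0 0;0 3.4 0 0 0;0 3.8 0 0 0"

```text
time_s: 14.5
eef_pos: [514.6, 31.7, 16.6]
ee_rot: [-0.0, 0.731, 0.682, -0.0]
force: [-2.9, 0.6, 1.5]
grip_width: 0.001
```

Emit:
step_arm --plan "0 0.4 0 0 0;0 0.8 0 0 0;0 1.2 0 0 0;0 1.6 0 0 0;0 2 0 0 0;0 2.3 0 0 0;0 2.6 0 0 0;0 2.8 0 0 0;0 2.9 0 0 0;0 3 0 0 0"

```text
time_s: 15.5
eef_pos: [544.3, 29.7, 16.7]
ee_rot: [-0.0, 0.731, 0.682, -0.0]
force: [-5.7, 2.3, 2.4]
grip_width: 0.003
```

```bash
python3 - <<'E'
from h import *
rel([551,28,17],-4)
p,d,W=cap('scene')
print('front',rect(W,(555,20),90,43,55)); save(p,'c7.png',(245,165,355,245),7)
E
```

```text
t 15.5 pos [544.3  29.7  16.7] h -4.0 F [-5.7  2.3  2.4] grip 0.003 z axis [-0.001  0.    -1.   ] REL cm [-0.13  0.68 -0.04] tw -0.0
front (102, array([562.1,  13.1]), array([ 48.3, 147.5]), 15.4, array([559.3,  13. ,  48.3]))
```

View pics/c7.png

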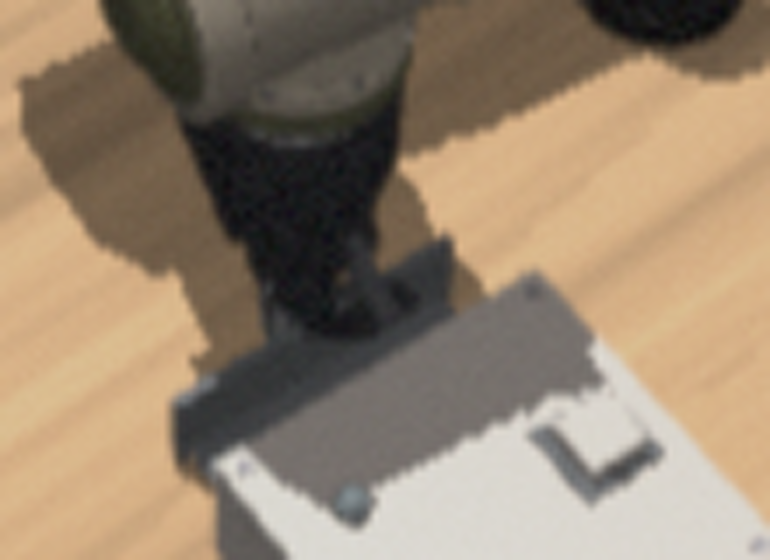

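The tray is nearly home, with the plate top at crop (180,400)-(450,250). I'll go on in small increments and watch the force.

Emit:
step_arm --plan "0 0.08 0 0 0;0 0.16 0 0 0;0 0.24 0 0 0;0 0.32 0 0 0;0 0.4 0 0 0;0 0.48 0 0 0"

```text
time_s: 16.15
eef_pos: [548.6, 29.4, 16.6]
ee_rot: [-0.001, 0.731, 0.682, -0.001]
force: [-7.8, 1.6, 3.1]
grip_width: 0.002
```

Emit:
step_arm --plan "0 0.06 0 0 0;0 0.12 0 0 0;0 0.18 0 0 0;0 0.24 0 0 0"

```text
time_s: 16.55
eef_pos: [550.9, 29.3, 16.6]
ee_rot: [-0.001, 0.731, 0.682, -0.001]
force: [-8.8, 2.3, 5.0]
grip_width: -0.001
```

Emit:
step_arm --plan "0 0.05 0 0 0;0 0.1 0 0 0;0 0.15 0 0 0;0 0.2 0 0 0"

```text
time_s: 16.95
eef_pos: [552.7, 29.1, 16.6]
ee_rot: [-0.001, 0.731, 0.682, -0.001]
force: [-9.9, 1.4, 5.1]
grip_width: -0.001
```

Emit:
step_arm --plan "0 0.03 0 0 0;0 0.06 0 0 0"

```text
time_s: 17.15
eef_pos: [553.3, 29.1, 16.6]
ee_rot: [-0.001, 0.731, 0.682, -0.001]
force: [-10.7, 2.4, 5.7]
grip_width: 0.0
```

Emit:
step_arm --plan "0 0.03 0 0 0;0 0.06 0 0 0"

```text
time_s: 17.35
eef_pos: [554.1, 29.1, 16.6]
ee_rot: [-0.001, 0.731, 0.682, -0.001]
force: [-7.0, 2.0, 3.0]
grip_width: -0.008
```

Emit:
step_arm --plan "0 0.03 0 0 0;0 0.05 0 0 0"

```text
time_s: 17.55
eef_pos: [555.0, 29.0, 16.6]
ee_rot: [-0.0, 0.731, 0.682, -0.0]
force: [-5.4, 2.7, 2.0]
grip_width: 0.0
```

The force peaked at 10.7 N and fell to 5.4 N, which is the click. I'll back off slowly to see whether it holds.

Emit:
step_arm --plan "0 -0.1 0 0 0;0 -0.2 0 0 0;0 -0.3 0 0 0;0 -0.4 0 0 0;0 -0.5 0 0 0;0 -0.6 0 0 0"

```text
time_s: 18.15
eef_pos: [549.0, 29.3, 16.7]
ee_rot: [-0.0, 0.731, 0.682, -0.0]
force: [-3.2, 1.6, 0.5]
grip_width: -0.0
```

Emit:
step_arm --plan "0 -1 0 0 0;0 -2.5 0 0 0;0 -5 0 0 0;0 -8 0 0 0;0 -10 0 0 0;0 -10 -5 0 0;0 -10 -10 0 0;0 -14 -14 0 0;0 -14 -14 0 0;0 -14 -14 0 0"

```text
time_s: 19.15
eef_pos: [410.1, 38.8, 157.7]
ee_rot: [0.002, 0.732, 0.682, 0.001]
force: [0.3, -0.0, -0.0]
grip_width: -0.002
```

```bash
python3 - <<'E'
from h import *
rel([420,28,160],-4)
for n in ['scene','top']:
    p,d,W=cap(n)
    print(n,'front shut?',rect(W,(572,20),75,43,55),'front out?',rect(W,(492,25),70,38,55)[0])
    if n=='scene': save(p,'c8.png',(150,150,390,330),3.3)
E
```

```text
t 19.15 pos [410.1  38.8 157.7] h -4.0 F [ 0.3 -0.  -0. ] grip -0.002 z axis [ 0.004 -0.001 -1.   ] REL cm [-1.    1.06 -0.23] tw -0.0
scene front shut? (7, array([546. ,  26.6]), array([44.4, 20.1]), 88.3, array([544.9,  29.5,  44.6])) front out? 267
top front shut? (25, array([564.1,  20.1]), array([127.9,  70. ]), 85.8, array([547.8,  27.9,  45.1])) front out? 94
```

View pics/c8.png

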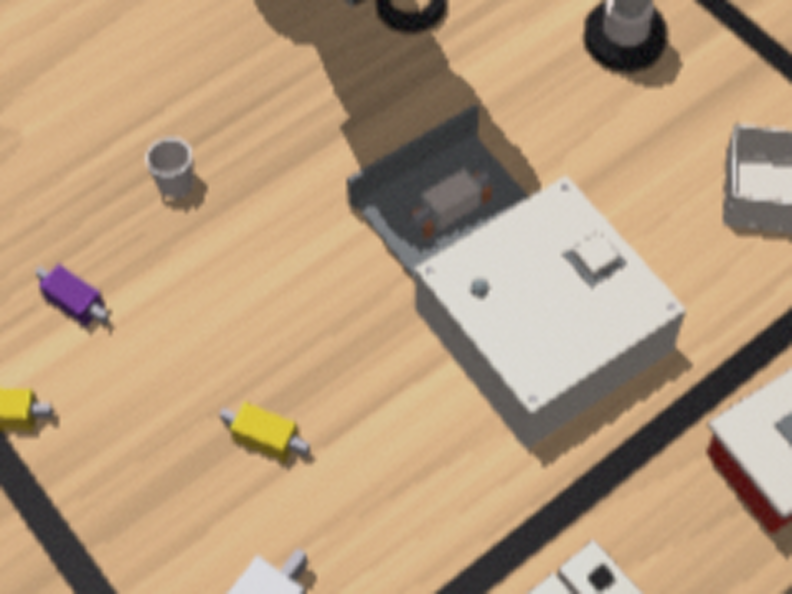

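The tray ran out again, so that 10.7 N hump was not the latch. The fuse is still seated (crop (450,197)). I'll push again, past that point, until the 13 N stop is felt.

Emit:
step_arm --plan "0 3.6 0 0 0;0 3.6 4 0 0;0 3.6 8 0 0;0 3.6 12 0 0;0 3.6 14.1 0 0;0 3.6 14.1 0 0;0 3.6 14.1 0 0;0 4.6 14.1 0 0;0 5.2 14.1 0 0;0 5.5 14.1 0 0"

```text
time_s: 20.25
eef_pos: [465.9, 35.0, 16.5]
ee_rot: [0.001, 0.731, 0.682, 0.001]
force: [0.2, -0.0, -0.1]
grip_width: -0.005
```

Emit:
step_arm --plan "0 0.2 0 0 0;0 0.4 0 0 0;0 0.6 0 0 0;0 0.8 0 0 0;0 1 0 0 0;0 1.3 0 0 0;0 1.6 0 0 0;0 2 0 0 0;0 2.4 0 0 0;0 2.8 0 0 0"

```text
time_s: 21.25
eef_pos: [492.6, 33.3, 15.7]
ee_rot: [-0.0, 0.731, 0.682, -0.0]
force: [-3.7, 0.5, 2.2]
grip_width: -0.003
```

Emit:
step_arm --plan "0 0.4 0 0 0;0 0.8 0 0 0;0 1.2 0 0 0;0 1.6 0 0 0;0 2 0 0 0;0 2.4 0 0 0;0 2.8 0 0 0;0 3.2 0 0 0;0 3.6 0 0 0;0 4 0 0 0"

```text
time_s: 22.25
eef_pos: [532.5, 30.5, 15.7]
ee_rot: [-0.0, 0.731, 0.682, -0.0]
force: [-5.2, 2.1, 2.4]
grip_width: -0.001
```

```bash
python3 -c "
from h import *
rel([550,28.7,16.7],-4)"
```

```text
t 22.25 pos [532.5  30.5  15.7] h -4.0 F [-5.2  2.1  2.4] grip -0.001 z axis [-0.  0. -1.] REL cm [-0.06  1.76 -0.11] tw -0.0
```

Emit:
step_arm --plan "0 0.2 0 0 0;0 0.4 0 0 0;0 0.6 0 0 0;0 0.8 0 0 0;0 1 0 0 0;0 1.2 0 0 0;0 1.4 0 0 0;0 1.5 0 0 0;0 1.6 0 0 0"

```text
time_s: 23.15
eef_pos: [547.7, 29.5, 15.6]
ee_rot: [-0.001, 0.731, 0.682, -0.001]
force: [-7.0, 1.0, 4.7]
grip_width: -0.001
```

Emit:
step_arm --plan "0 0.06 0 0 0;0 0.12 0 0 0;0 0.18 0 0 0;0 0.24 0 0 0"

```text
time_s: 23.55
eef_pos: [549.9, 29.3, 15.6]
ee_rot: [-0.001, 0.731, 0.682, -0.001]
force: [-7.9, 1.9, 5.5]
grip_width: 0.002
```

Emit:
step_arm --plan "0 0.05 0 0 0;0 0.1 0 0 0;0 0.15 0 0 0"

```text
time_s: 23.85
eef_pos: [551.4, 29.2, 15.6]
ee_rot: [-0.001, 0.731, 0.682, -0.001]
force: [-9.0, 2.5, 4.9]
grip_width: 0.001
```

Emit:
step_arm --plan "0 0.05 0 0 0;0 0.1 0 0 0;0 0.15 0 0 0"

```text
time_s: 24.15
eef_pos: [552.7, 29.1, 15.6]
ee_rot: [-0.001, 0.731, 0.682, -0.001]
force: [-10.1, 2.0, 5.7]
grip_width: 0.001
```

Emit:
step_arm --plan "0 0.05 0 0 0;0 0.1 0 0 0"

```text
time_s: 24.35
eef_pos: [553.8, 29.0, 15.7]
ee_rot: [-0.001, 0.731, 0.682, -0.001]
force: [-7.5, 2.4, 4.5]
grip_width: 0.001
```

Emit:
step_arm --plan "0 0.05 0 0 0;0 0.1 0 0 0"

```text
time_s: 24.55
eef_pos: [555.4, 28.9, 15.7]
ee_rot: [-0.0, 0.731, 0.682, -0.0]
force: [-4.9, 3.2, 2.1]
grip_width: -0.002
```

It's the same false hump near 553. Continuing inward.

Emit:
step_arm --plan "0 0.05 0 0 0;0 0.1 0 0 0;0 0.15 0 0 0"

```text
time_s: 24.85
eef_pos: [556.7, 28.9, 15.6]
ee_rot: [-0.001, 0.731, 0.682, -0.0]
force: [-7.8, 1.8, 4.7]
grip_width: 0.002
```

Emit:
step_arm --plan "0 0.05 0 0 0;0 0.1 0 0 0"

```text
time_s: 25.05
eef_pos: [557.2, 28.9, 15.6]
ee_rot: [-0.001, 0.731, 0.682, -0.001]
force: [-10.6, 2.1, 6.0]
grip_width: -0.004
```

Emit:
step_arm --plan "0 0.05 0 0 0;0 0.1 0 0 0"

```text
time_s: 25.25
eef_pos: [557.7, 28.8, 15.6]
ee_rot: [-0.001, 0.731, 0.682, -0.001]
force: [-14.3, 1.7, 8.6]
grip_width: 0.001
```

Emit:
step_arm --plan "0 0.05 0 0 0;0 0.1 0 0 0"

```text
time_s: 25.45
eef_pos: [558.2, 28.9, 15.6]
ee_rot: [-0.002, 0.731, 0.682, -0.002]
force: [-17.1, 2.1, 10.7]
grip_width: 0.001
```

That is the end stop: I batched one step too many and touched 17 N. Backing off at once.

Emit:
step_arm --plan "0 -0.1 0 0 0;0 -0.2 0 0 0;0 -0.3 0 0 0;0 -0.4 0 0 0;0 -0.5 0 0 0;0 -0.6 0 0 0;0 -0.7 0 0 0;0 -0.8 0 0 0"

```text
time_s: 26.25
eef_pos: [552.6, 28.7, 15.9]
ee_rot: [0.001, 0.732, 0.682, 0.0]
force: [0.1, -0.4, 0.4]
grip_width: -0.004
```

Emit:
step_arm --plan "0 -0.2 0 0 0;0 -0.4 0 0 0;0 -0.6 0 0 0;0 -0.8 0 0 0;0 -1 0 0 0"

```text
time_s: 26.75
eef_pos: [542.0, 29.7, 15.7]
ee_rot: [0.0, 0.731, 0.682, 0.0]
force: [0.3, 0.4, 0.2]
grip_width: -0.0
```

```bash
python3 - <<'E'
from h import *
rel([420,28,160],-4)
p,d,W=cap('scene')
print('front shut?',rect(W,(565,20),85,40,55))
save(p,'c9.png',(240,160,350,250),6)
E
```

```text
t 26.75 pos [542.   29.7  15.7] h -4.0 F [0.3 0.4 0.2] grip -0.0 z axis [ 0. -0. -1.] REL cm [ -1.03 -12.15 -14.43] tw -0.0
front shut? (139, array([560.8,  13.7]), array([ 61.1, 147.8]), 11.9, array([568.4,  12.7,  47. ]))
```

View pics/c9.png

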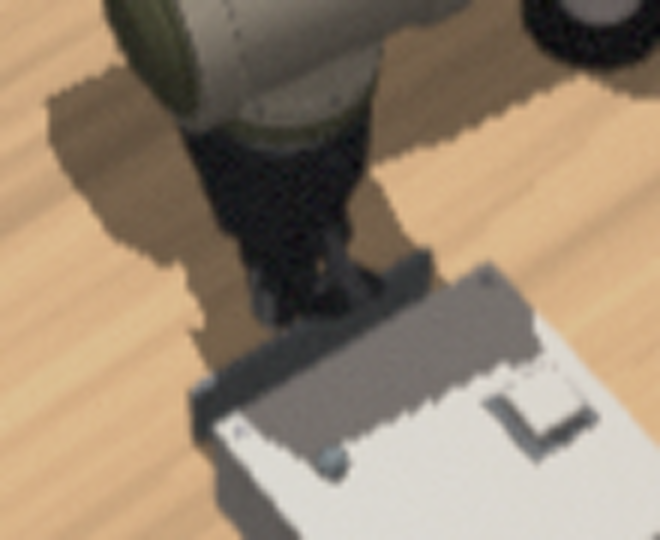

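The force is zero, the fingers are clear of the plate, and the tray stays shut. Retreating, then a last check.

Emit:
step_arm --plan "0 -3 0 0 0;0 -6 0 0 0;0 -9 0 0 0;0 -10 -4 0 0;0 -10 -8 0 0;0 -10 -12 0 0;0 -10 -12 0 0;0 -10 -12 0 0;0 -10 -12 0 0;0 -10 -12 0 0"

```text
time_s: 27.8
eef_pos: [441.8, 36.9, 134.5]
ee_rot: [-0.001, 0.731, 0.682, -0.001]
force: [-0.1, -0.8, -1.2]
grip_width: -0.001
```

```bash
python3 - <<'E'
from h import *
rel([420,28,160],-4)
for n in ['scene','top']:
    p,d,W=cap(n)
    print(n,'front shut?',rect(W,(565,20),85,43,55),'out?',rect(W,(492,25),50,30,55)[0])
save(cap('scene')[0],'f.png',None,1.4)
E
```

```text
t 27.8 pos [441.8  36.9 134.5] h -4.0 F [-0.1 -0.8 -1.2] grip -0.001 z axis [-0.002  0.    -1.   ] REL cm [-1.04 -2.12 -2.54] tw -0.0
scene front shut? (142, array([571.7,  15.9]), array([ 40.3, 150.3]), 12.3, array([571.3,  20.1,  48.4])) out? 0
top front shut? (75, array([569.9,  21.4]), array([ 28.5, 141.7]), 8.9, array([569.1,  26.3,  49.8])) out? 0
  return _methods._mean(a, axis=axis, dtype=dtype,
  ret = um.true_divide(
```

View pics/f.png

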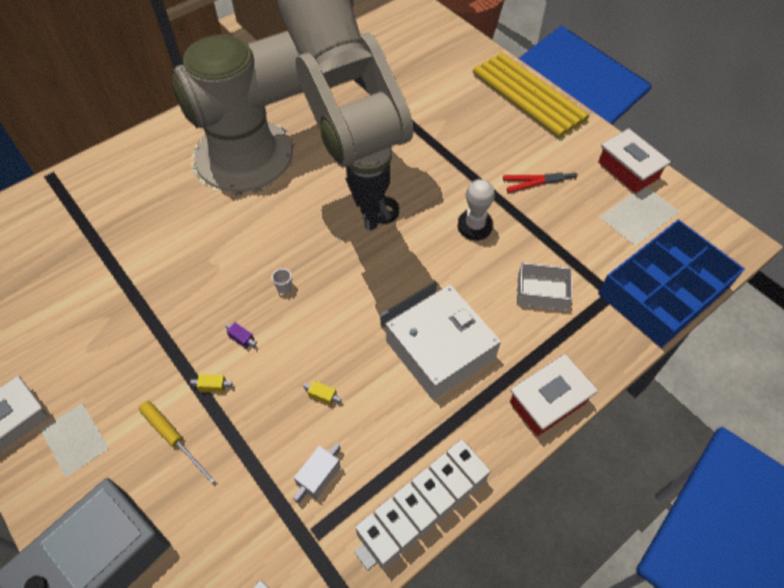

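The tray is shut at px (410,300), everything else is where it was, and the gripper is clear.

```bash
python3 -c "
from rig import workorder
print(workorder.finish_job())"
```

```text
the job is handed in; nothing more can be done
None
```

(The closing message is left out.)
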